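# Refit the rinsed inserts of a washer's detergent drawer

## Task

The washer's detergent drawer has been rinsed, and its four loose grey plastic inserts stand about on the counter. Put each one upright and fully home in the compartment made for it: the wide bell over the thick standpipe, the narrow bell over the thin standpipe, the I-shaped dosing gate between the four guide ribs, and the strainer basket on the four corner lugs. Leave the white thread spool and the button jar beside the drawer standing where they are.

Things in the scene. Friction and masses are not known exactly. Their poses are not given: they have to be found in the camera images.
- wide_bell_mid (a point): Wide siphon bell: grey plastic, an upside-down cup 52 mm across and 44 mm high, open below (bore 46 mm, 41 mm deep). Tab on top: 28 mm high, 28 mm along own x, 10 mm thick (along own y), its lowest 3 mm a foot 16 mm thick. 72 mm high over all, standing upright. This point: on its axis, half-way up (36 mm above its lower edge).
- narrow_bell_mid (a point): Narrow siphon bell: like the wide one, same grey plastic, but 32 mm across, 44 mm high, open below (bore 26 mm, 41 mm deep). Tab on top: 28 mm high, 20 mm along own x, 10 mm thick (along own y), its lowest 3 mm a foot 16 mm thick. 72 mm high over all, standing upright. This point: on its axis, half-way up (36 mm above its lower edge).
- gate_mid (a point): Dosing gate: grey plastic, an I from above: upright web along own x, 4 mm thick, 44 mm high, 54 mm long over its two end flanges, which are 24 mm wide (along y). Tab on top: 28 mm high, 28 mm along own x, 10 mm thick (along own y), its lowest 3 mm a foot 16 mm thick. 72 mm high over all, standing upright; same turned half round. This point: its centre, half-way up (36 mm above its lower edge).
- basket_mid (a point): Strainer basket: grey plastic open square box with slits, 54 x 54 mm, 34 mm high, a bar across its mouth along own x. Tab on top: 28 mm high, 28 mm along own x, 10 mm thick (along own y), its lowest 3 mm a foot 16 mm thick. 62 mm high over all, standing upright. This point: its centre, half-way up (31 mm above its underside).
- thick_pipe: Compartment with a white pipe 27 mm across (34 at its foot), 30 mm high. One of four, each 70 mm square inside, in a 2 x 2 block 74 mm between centres: a fixed white drawer with 4 mm walls, rim 46 mm above the counter, blue front 58 mm high. Origin: middle of the compartment's floor, 4 mm above the counter; x, y along its walls, z up. Where in the drawer it is varies.
- thin_pipe: Compartment with a white pipe 10 mm across (20 at its foot), 34 mm high, in the middle of its floor. Origin: middle of the compartment's floor, 4 mm above the counter; x, y along its walls, z up. Size as told for thick_pipe; where in the drawer it is varies.
- gate_guides: Compartment with four white guide ribs, 34 mm high, 4 mm thick: a pair stands 16 mm out from its -x wall, a pair from its +x wall, 38 mm clear (along y) between the two of a pair. The gate stands on the floor along x, a flange in each pair. Origin: middle of the compartment's floor, 4 mm above the counter; x, y along its walls, z up. Size as told for thick_pipe; where in the drawer it is varies.
- basket_lugs: Compartment with four white corner lugs 18 x 18 mm, 8 mm high, on its floor; the basket sits square with the walls, its underside on all four. Origin: middle of the compartment's floor, 4 mm above the counter; x, y along its walls, z up. Size as told for thick_pipe; where in the drawer it is varies.
- spool_mid (a point): Bystander: spool of white thread, 28 mm across, 50 mm high, standing. This point is its centre.
- jar_mid (a point): Bystander: clear jar with a brown lid, 56 mm across, 79 mm high, standing. This point is its centre.

How it is judged:
At the end, for the whole second after the job is handed in: Each insert is at rest, upright (0.12 rad) and fully down in its own compartment, its centre within 13 mm of the compartment's middle: bells and gate on the floor (middle point under 40 mm above it), basket on its lugs (under 43 mm), gate along the compartment's x within 0.35 rad (horizontal distance between wide_bell_mid and thick_pipe below 0.013 m and z of wide_bell_mid in the frame of thick_pipe below 0.04 m and angle between each of wide_bell_mid, narrow_bell_mid, gate_mid, basket_mid's own z axis and vertical below 0.12 rad and linear speed of each of wide_bell, narrow_bell, gate, basket below 0.02 m/s and horizontal distance between narrow_bell_mid and thin_pipe below 0.013 m and z of narrow_bell_mid in the frame of thin_pipe below 0.04 m and horizontal distance between gate_mid and gate_guides below 0.013 m and z of gate_mid in the frame of gate_guides below 0.04 m and horizontal distance between basket_mid and basket_lugs below 0.013 m and z of basket_mid in the frame of basket_lugs below 0.043 m and angle between the x axis of gate_mid and the x axis of gate_guides, either way round below 0.35 rad); the robot touches nothing.
It fails at once if the thread spool is shifted or knocked over (its centre moves 25 mm) (distance of spool_mid from where it was at the start of the episode above 0.025 m).
It fails at once if the button jar is shifted or knocked over (its centre moves 25 mm) (distance of jar_mid from where it was at the start of the episode above 0.025 m).
It also fails if it takes over 109 s, if anything falls off the work surface, if the arm or the gripper's body presses on something with over 40 N, if the wrist force passes 120 N, or if a joint passes its speed limit or range.

## Robot

A 6-joint arm with a two-finger parallel gripper is mounted at the origin on the work surface; the furniture and walls round the work are solid. World frame = base frame: x ahead of the robot, y to its left, z up, the work surface at z = 0. Lengths are in m, angles in rad, forces in N, time in s.
With the tool pointing down it reaches from about 0.35 to 0.975 m from the base axis. Payload 4.9 kg.
Tool frame: the origin (TCP) lies on the front face of the gripper's body, between the roots of the fingers; the fingertips stand ctrl.tip_extent ahead of it and the grasp point (between the pads) lies 54 mm ahead of it (ctrl.tip_extent is the distance from the TCP to the fingertips, in m); z points along the fingers, y is the line along which they close (so a half turn about z gives the same grasp; the last joint's range is limited). The gripper opens to 85 mm and grips with 20 to 120 N. Pads are 22 mm wide; open, the fingers measure 114 mm over their backs; the gripper's body (76 mm by 85 mm) begins 54 mm behind the grasp point. The pads swing forward as they close: fully open they stand 13 mm farther back than shut.
Start: joints at [1.097, 0.053, 1.613, -0, 1.476, -0.119], TCP at [0.217, 0.586, 0.304] pointing down, gripper open.
Joint ranges: [-3.01, 3.01], [-1.01, 2.22], [0.06, 2.58], [-1.02, 4.17], [0.09, 2.62], [-3.14, 3.14]. Speed limits (rad/s): [2.57, 2.57, 3.14, 3.14, 3.14, 3.14].

## Interface

Orientations are given as a rotation vector (axis times angle).
In Python, from station import ctrl gives the robot as it stands.
- The arm moves only by the tool apply_moves, never from a script. Its argument "rows" is one flat list of numbers, 6 for each row, row after row: the shift along the tool's x, y, z normalised to -1 to 1, where 1 is 0.6 m, then the turn, a rotation vector about the tool's x, y, z normalised to -1 to 1, where 1 is 90 degrees. A call has 1 to 20 rows; each row is the pose to reach, as a shift and turn from the pose commanded when the call began, along the tool's axes at that moment; what a row does not reach only later rows make up. A row lasts 1/10 s, in which the tool goes at most 50 mm and 8.59 degrees, less where a joint would pass 70% of its speed; a pose out of reach is approached as far as the arm can. A call with a number of a shift or a turn outside -1 to 1 is refused whole. A call with a gripper value outside its range is refused whole. "grip" is the opening, from 0 (shut) to 1 (fully open), set as the call begins (left out, the last holds). The fingers move at their own pace and stop on an object; "grip_force" is the grip in N (left out, the last holds). Time passes only in rows, so rows that repeat a pose let the fingers close. It gives the time, the measured TCP pose, the force, the opening and the grip force at its end, in the units of the state.
- ctrl.get_obs(): the state, without advancing time (a new reading comes with each control period).
- ctrl.get_image(name): name is "side" or "top"; returns (picture, depth): 420x560x3 uint8, blue, green, red; 420x560 float32, m along the optical axis (not along the pixel's ray), 0 where there is no reading.
- ctrl.camera_model(name): a dict with "mtx" (3x3 intrinsics, pixels), "R" (3x3) and "t" (3): a world point X has camera coordinates R X + t. Camera axes: x right, y down, z forward; pixel columns grow to the right and rows downward; lengths in m; the calibration is good to about 2 mm. A picture is of the moment at which its call begins. camera_model takes no time and is no camera call.
- ctrl.finish_job(): hands the job in; it is judged then, once.
The state is a dict: "t": time; "q": joint angles; "dq": joint speeds; "effort": joint torques, N m; "tool_pos": TCP position; "tool_rot": TCP orientation; "contact_force": force on the tool from outside, world axes, zero at the start; "wrist_torque": the same for the moment, N m; "opening": finger opening in m; "grip_force": force on a finger pad.
Only numpy, scipy, OpenCV 4.12 (cv2) and the standard library are available. Lean on these libraries where they do the work, as an engineer would, in place of code of your own. Each camera call takes 0.05 s, during which the arm holds its last target. There are 200 camera calls.

## Working session

There is one attempt and no reset: what is moved stays moved. The work goes in short steps, Python scripts to look and compute and a tool call to move; the robot and the scene stay as the last step left them, time stands still between calls to the robot, and variables do not carry over. Pictures are saved under pics/ and viewed, at most 14 in all, crops included, and the job is handed in when it is done.

Besides the shell and the picture viewer there is one more tool, called in YAML: its name, and indented under it one key for each argument. apply_moves: Moves the arm, as the interface text tells. Its arguments: {"type":"object","properties":{"rows":{"type":"array","items":{"type":"number"}},"grip":{"type":"number"},"grip_force":{"type":"number"}},"required":["rows"]}

```bash
mkdir -p pics; ls; python3 - <<'E'
from station import ctrl
import cv2,numpy as np
o=ctrl.get_obs();print(o,ctrl.tip_extent)
for n in("side","top"):
    im,d=ctrl.get_image(n);cv2.imwrite(f"pics/{n}0.png",im);np.save(f"{n}0.npy",d)
    m=ctrl.camera_model(n);print(n,m, -m["R"].T@m["t"])
E
```

```text
pics
{'t': 0.0, 'q': array([ 1.09697821e+00,  5.33662608e-02,  1.61428644e+00, -2.03810748e-05,
        1.47599689e+00, -1.19023360e-01]), 'dq': array([ 3.80813674e-04,  8.78954595e-04, -2.44036472e-05,  2.21681746e-03,
        1.36799079e-03,  2.14252349e-03]), 'effort': array([ 4.95003158e-03, -3.93713808e+01, -3.70278239e+01,  1.39726413e-03,
        3.72892056e-03, -1.46355178e-04]), 'tool_pos': array([0.21692441, 0.58564494, 0.30266155]), 'tool_rot': array([-0.55428593, -3.0917162 ,  0.00309885]), 'contact_force': array([ 1.48732971, -0.36036204, -0.11089582]), 'wrist_torque': array([-0.01105324,  0.02534117, -0.00415928]), 'grip_force': 0.0, 'opening': 0.08550499474468472} 0.0726
side {'mtx': array([[450.05406932,   0.        , 273.98728381],
       [  0.        , 450.05406932, 215.47016883],
       [  0.        ,   0.        ,   1.        ]]), 'R': array([[ 9.83717389e-01,  1.79721872e-01, -3.82879936e-04],
       [ 1.48378025e-01, -8.13353561e-01, -5.62529952e-01],
       [-1.01410353e-01,  5.53313685e-01, -8.26776818e-01]]), 't': array([-0.53329922,  0.21478857,  0.79030443])} [ 0.57289087 -0.16674167  0.7740262 ]
top {'mtx': array([[490.46115406,   0.        , 278.41738976],
       [  0.        , 490.46115406, 209.40356489],
       [  0.        ,   0.        ,   1.        ]]), 'R': array([[-0.01081569, -0.99987621,  0.01142701],
       [-0.98926922,  0.00903441, -0.14582449],
       [ 0.1457032 , -0.01288158, -0.98924448]]), 't': array([0.28697285, 0.46829372, 0.85247753])} [0.34216367 0.29368782 0.90831814]
```

View pics/side0.png

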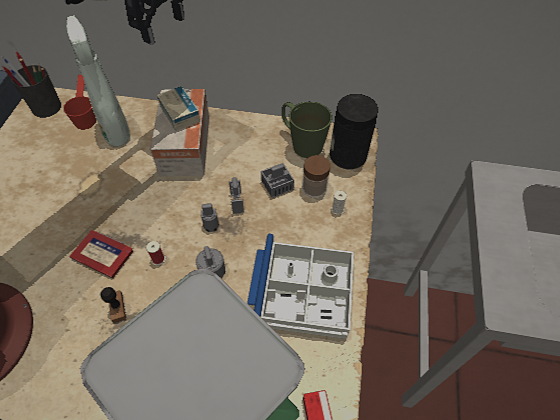

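View pics/top0.png

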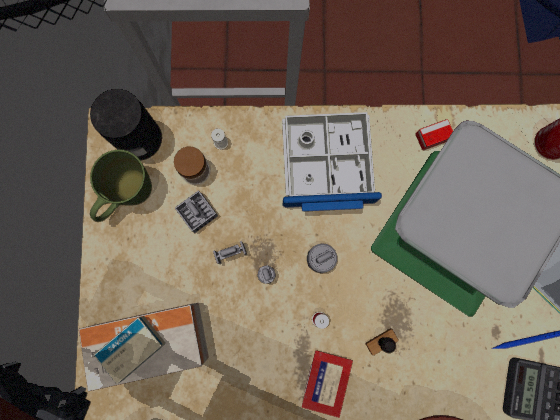

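```bash
cat >h.py <<'E'
import numpy as np,cv2
from station import ctrl
def cloud(n,d):
    m=ctrl.camera_model(n);v,u=np.mgrid[:d.shape[0],:d.shape[1]]
    K=m["mtx"];P=np.stack([(u-K[0,2])/K[0,0]*d,(v-K[1,2])/K[1,1]*d,d],-1)
    W=(P-m["t"])@m["R"]; W[d<=0]=np.nan
    return W
E
python3 - <<'E'
from h import *
d=np.load("top0.npy");W=cloud("top",d)
im=cv2.imread("pics/top0.png")
a=cv2.resize(im[105:215,275:390],None,fx=3.4,fy=3.4,interpolation=2)
b=cv2.resize(im[185:290,170:345],None,fx=3.4*0.65,fy=3.4*0.65,interpolation=2)
h=max(a.shape[0],b.shape[0]);f=lambda x:cv2.copyMakeBorder(x,0,h-x.shape[0],0,0,0)
c=np.hstack([f(a),f(b)]);print(c.shape);cv2.imwrite("pics/c.png",c)
roi=dict(wide=(300,235,345,280),narrow=(250,260,280,288),gate=(208,235,252,270),basket=(170,185,222,235),jar=(168,143,210,185),spool=(207,124,232,150))
for k,(x0,y0,x1,y1) in roi.items():
    w=W[y0:y1,x0:x1].reshape(-1,3)
    z=w[:,2];zm=np.nanpercentile(z,99.5)
    s=w[(z>.012)&(z<.15)]
    t=w[(z>zm-.010)]
    r=cv2.minAreaRect((t[:,:2]*1000).astype(np.float32))
    ev=np.linalg.eigh(np.cov(t[:,:2].T)) if len(t)>2 else None
    print(k,"zmax",zm,"counter",np.nanpercentile(z,5),"n",len(t),"mean",t.mean(0).round(4),"rect",r,"axis",np.degrees(np.arctan2(*ev[1][:,1][::-1])).round(1),np.sqrt(ev[0]).round(4),"all",s[:,:2].min(0),s[:,:2].max(0))
w=W[105:215,275:390].reshape(-1,3)
t=w[(abs(w[:,2]-.046)<.004)]
print("rim",cv2.minAreaRect((t[:,:2]*1000).astype(np.float32)),len(t))
t=w[(abs(w[:,2]-.058)<.004)]
print("front",cv2.minAreaRect((t[:,:2]*1000).astype(np.float32)),len(t))
for p in[(307,139),(309,178),(347,137),(350,175)]: print(p,W[p[1],p[0]])
E
```

```text
(374, 778, 3)
wide zmax 0.07257748553329768 counter -0.001548025397159574 n 93 mean [0.3832 0.206  0.0708] rect ((383.3224182128906, 205.91415405273438), (9.862217903137207, 26.89475440979004), 25.731708526611328) axis 119.1 [0.0028 0.0078] all [0.35805401 0.18137579] [0.40900789 0.23132712]
narrow zmax 0.0727404087549252 counter -0.0018453862023376925 n 65 mean [0.3558 0.3055 0.0706] rect ((355.59423828125, 305.716552734375), (19.315391540527344, 9.668680191040039), 18.229068756103516) axis -162.0 [0.0028 0.0055] all [0.34002302 0.29132984] [0.37117961 0.32129167]
gate zmax 0.07320378033834915 counter -0.0017753130954864197 n 95 mean [0.3949 0.3699 0.0706] rect ((395.0578308105469, 369.926513671875), (10.05813217163086, 27.0706729888916), 18.132356643676758) axis 109.2 [0.0029 0.0077] all [0.37557866 0.34125918] [0.41406573 0.3986804 ]
basket zmax 0.062107432323085805 counter -0.0014968259240523373 n 93 mean [0.4701 0.4319 0.0602] rect ((470.46356201171875, 432.55401611328125), (27.597721099853516, 9.9227876663208), 36.512577056884766) axis -143.1 [0.0029 0.0082] all [0.43341969 0.3
[... 300 characters left out ...]
 0.46319464]
spool zmax 0.0519452254459994 counter -0.001113823816348296 n 151 mean [0.6057 0.3909 0.0488] rect ((605.5531616210938, 391.14898681640625), (23.86618995666504, 23.070863723754883), 88.14947509765625) axis -144.3 [0.0063 0.0064] all [0.59347419 0.37865934] [0.61713027 0.40312513]
rim ((557.321044921875, 191.6182861328125), (179.5116729736328, 171.50775146484375), 2.4605743885040283) 1223
front ((488.5087585449219, 187.62351989746094), (12.709051132202148, 173.6802215576172), 2.0749642848968506) 624
(307, 139) [0.60937138 0.22625419 0.0076489 ]
(309, 178) [0.52776482 0.22616435 0.03612249]
(347, 137) [0.61387545 0.14948501 0.00384263]
(350, 175) [0.53984095 0.14606971 0.00347588]
```

View pics/c.png

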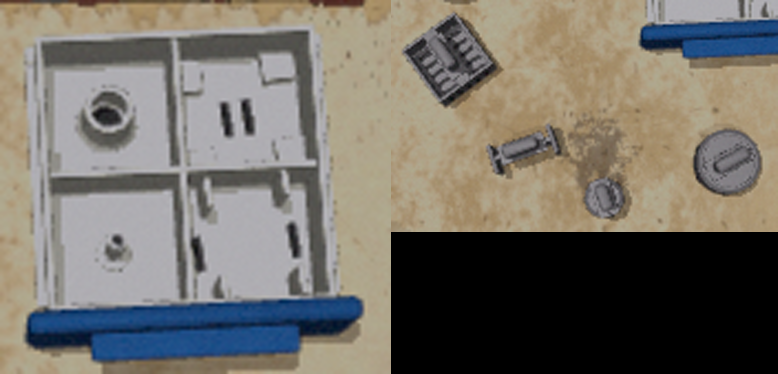

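```bash
python3 - <<'E'
from h import *
from scipy.optimize import minimize
for n in("top","side"):
    d=np.load(n+"0.npy");w=cloud(n,d).reshape(-1,3);w=w[np.isfinite(w).all(1)]
    w=w[(w[:,0]>.46)&(w[:,0]<.67)&(w[:,1]>.08)&(w[:,1]<.29)]
    r=w[(abs(w[:,2]-.046)<.003)][:,:2]
    # rim: lines at u=0,+-74 (u or v), width 4
    def loss(p):
        c,s=np.cos(p[2]),np.sin(p[2]);q=(r-p[:2])@np.array([[c,-s],[s,c]])
        dd=np.abs(np.abs(q)[:,:,None]-np.array([0,.074])).min(2).min(1)
        return np.minimum(dd,.008).mean()
    best=min((minimize(loss,[x,y,t],method="Nelder-Mead",options=dict(xatol=1e-5,fatol=1e-7)) for x in(.56,.57,.58) for y in(.18,.19) for t in(-.04,0,.04)),key=lambda o:o.fun)
    p=best.x;print(n,"drawer",p.round(4),"deg",np.degrees(p[2]),best.fun)
    c,s=np.cos(p[2]),np.sin(p[2]);R=np.array([[c,-s],[s,c]])
    q=(w[:,:2]-p[:2])@R
    for a in(-1,1):
        for b in(-1,1):
            ctr=p[:2]+R@np.array([a,b])*.037
            l=q-np.array([a,b])*.037; k=np.abs(l).max(1)<.033
            l=l[k];z=w[k,2]
            print(a,b,"ctr",ctr.round(4))
            for nm,lo,hi in(("34",.031,.0355),("38",.0355,.042),("12",.009,.015),("floor",.002,.006)):
                m=(z>lo)&(z<hi)
                if m.sum()>2: print("  ",nm,m.sum(),"mean",(l[m].mean(0)*1e3).round(1),(l[m].min(0)*1e3).round(1),(l[m].max(0)*1e3).round(1))
    h=cloud(n,d).reshape(-1,3);h=h[np.isfinite(h).all(1)]
    h=h[(h[:,0]>.28)&(h[:,0]<.68)&(h[:,1]>.05)&(h[:,1]<.48)&(h[:,2]>.085)&(h[:,2]<.3)];print("tall",len(h),h.min(0) if len(h) else 0,h.max(0) if len(h) else 0)
# side-camera tabs
W=cloud("side",np.load("side0.npy")).reshape(-1,3)
for nm,x,y,zt in(("wide",.383,.206,.072),("narrow",.3558,.3055,.072),("gate",.395,.37,.072),("basket",.4704,.4322,.062)):
    t=W[(np.hypot(W[:,0]-x,W[:,1]-y)<.03)&(W[:,2]>zt-.005)&(W[:,2]<zt+.01)]
    r=cv2.minAreaRect((t[:,:2]*1000).astype(np.float32));print(nm,len(t),t[:,2].mean(),r)
E
```

```text
top drawer [0.5707 0.1906 0.039 ] deg 2.2330784226167446 0.0033070784639597124
-1 -1 ctr [0.5352 0.1522]
   34 20 mean [-1.5 -5.6] [-32.9 -24.8] [32.8 25.8]
   38 58 mean [0.2 0.8] [-31.7 -25.8] [32.2 25.2]
   12 17 mean [ 8.5 -1.1] [-29.3 -22.6] [32.6 26.7]
   floor 731 mean [ 2.5 -1.6] [-28.1 -32.9] [32.9 30. ]
-1 1 ctr [0.5323 0.2261]
   34 4 mean [-1.   1.7] [-4.3 -1.9] [3.2 3.5]
   38 21 mean [-0.2 -0.4] [-4.6 -3.8] [4.8 3.7]
   12 8 mean [-3.   2.7] [-8.3 -3.5] [5.2 9.4]
   floor 803 mean [2.6 0.3] [-28. -33.] [33.  32.8]
1 -1 ctr [0.6092 0.1551]
   12 194 mean [ 6.5 -3.4] [-27.5 -33. ] [32.9 30.7]
   floor 572 mean [ 3.2 -1.2] [-25.9 -32.6] [33.  29.5]
1 1 ctr [0.6063 0.229 ]
   34 60 mean [-1.2 -0.1] [-13.7 -12.2] [12.5 12.4]
   38 5 mean [-1.1 -2.1] [-10.8 -10. ] [6.3 8.2]
   12 40 mean [-3.1  0.1] [-14.9 -32.6] [11.8 24.5]
   floor 592 mean [3.8 0.3] [-25.8 -32.9] [33.  32.7]
tall 3062 [0.28005198 0.05000547 0.08502336] [0.52020918 0.4799872  0.20002209]
side drawer [0.5696 0.1886 0.0411] deg 2.3530004701010383 0.0027188113006322576
-1 -1 ctr [0.5341 0.1501]
   34 35 mean [
[... 683 characters left out ...]
1 mean [ 0.5 -2.6] [-12.3 -13.5] [13.9 11.6]
   floor 466 mean [0.1 8.4] [-32.9 -16.5] [32.7 32.9]
tall 2872 [0.28000773 0.05000257 0.08503941] [0.51674375 0.47962148 0.19908284]
wide 76 0.07107011461011657 ((382.4548645019531, 204.0201416015625), (9.668540000915527, 29.023303985595703), 29.2750301361084)
narrow 53 0.07054993002657446 ((354.04541015625, 303.0584716796875), (19.49190902709961, 11.017030715942383), 19.687036514282227)
gate 60 0.07088136120383436 ((393.98480224609375, 367.26446533203125), (9.91553020477295, 28.053600311279297), 19.414827346801758)
basket 57 0.060894692547942685 ((468.8254089355469, 430.45233154296875), (26.62020492553711, 10.589632987976074), 34.66600036621094)
```

```bash
cat >>h.py <<'E'
from scipy.spatial.transform import Rotation as Rn
def go(x,y,z,yaw):
    "shift/turn (normalised) from the present pose to TCP x,y,z pointing down with tool y at yaw degrees"
    o=ctrl.get_obs();R=Rn.from_rotvec(o["tool_rot"])
    s=R.inv().apply(np.array([x,y,z])-o["tool_pos"])/.6
    ty=np.array([np.cos(np.radians(yaw)),np.sin(np.radians(yaw)),0]);tz=np.array([0,0,-1.]);tx=np.cross(ty,tz)
    v=(R.inv()*Rn.from_matrix(np.c_[tx,ty,tz])).as_rotvec()/(np.pi/2)
    print("pos",o["tool_pos"].round(4),"s",s.round(4),"turn",v.round(4),"rows",max(np.linalg.norm(s)*12,np.linalg.norm(v)*90/8.59).round(1))
E
python3 - <<'E'
from h import *
W=np.vstack([cloud(n,np.load(n+"0.npy")).reshape(-1,3) for n in("top","side")])
W=W[(W[:,2]>.085)&(W[:,2]<.4)]
for p in[(.383,.205),(.355,.304),(.3945,.3686),(.47,.431),(.5346,.1512),(.5317,.2251),(.6087,.1542),(.6057,.2281)]:
    dd=np.hypot(*(W[:,:2]-p).T);k=dd<.12
    print(p,"nearest tall",dd.min().round(3),W[dd.argmin()].round(3),k.sum(),W[k,2].max() if k.any() else 0)
go(.383,.205,.22,28)
E
```

```text
(0.383, 0.205) nearest tall 0.098 [0.416 0.113 0.193] 787 0.20002208714547623
(0.355, 0.304) nearest tall 0.133 [0.296 0.423 0.089] 0 0
(0.3945, 0.3686) nearest tall 0.108 [0.306 0.43  0.086] 107 0.09109006466886506
(0.47, 0.431) nearest tall 0.083 [0.503 0.507 0.098] 391 0.10323429493098021
(0.5346, 0.1512) nearest tall 0.091 [0.485 0.075 0.197] 2847 0.20002208714547623
(0.5317, 0.2251) nearest tall 0.15 [0.445 0.103 0.193] 0 0
(0.6087, 0.1542) nearest tall 0.136 [0.533 0.042 0.199] 0 0
(0.6057, 0.2281) nearest tall 0.194 [0.497 0.067 0.196] 0 0
pos [0.2169 0.5857 0.3028] s [-0.48   -0.4986  0.1388] turn [-1.200e-03  3.000e-04  4.631e-01] rows 8.5
```

apply_moves:
  rows: [-0.48,-0.4986,0.1388,0,0,0.463,-0.48,-0.4986,0.1388,0,0,0.463,-0.48,-0.4986,0.1388,0,0,0.463,-0.48,-0.4986,0.1388,0,0,0.463,-0.48,-0.4986,0.1388,0,0,0.463,-0.48,-0.4986,0.1388,0,0,0.463,-0.48,-0.4986,0.1388,0,0,0.463,-0.48,-0.4986,0.1388,0,0,0.463,-0.48,-0.4986,0.1388,0,0,0.463,-0.48,-0.4986,0.1388,0,0,0.463,-0.48,-0.4986,0.1388,0,0,0.463,-0.48,-0.4986,0.1388,0,0,0.463]
  grip: 0.5
  grip_force: 40

```text
t: 1.3
tool_pos: [0.383, 0.2063, 0.2208]
tool_rot: [-1.616, -2.694, -0.001]
contact_force: [-0.7, -0.1, 0.7]
opening: 0.0425
grip_force: 0.0
```

```bash
python3 - <<'E'
from h import *
go(.383,.205,.123,28);go(.606,.228,.22,28)
o=ctrl.get_obs();print(o["q"].round(3),o["opening"])
im,d=ctrl.get_image("side");cv2.imwrite("pics/s1.png",cv2.resize(im[120:340,150:370],None,fx=2.5,fy=2.5))
E
```

```text
pos [0.383  0.2063 0.2208] s [-0.0019 -0.0011  0.163 ] turn [ 0.0002 -0.0002  0.0008] rows 2.0
pos [0.383  0.2063 0.2208] s [-0.1429  0.345   0.0014] turn [ 0.0002 -0.0002  0.0008] rows 4.5
[ 0.322 -0.366  2.125  0.     1.382 -0.168] 0.04254399189164886
```

View pics/s1.png

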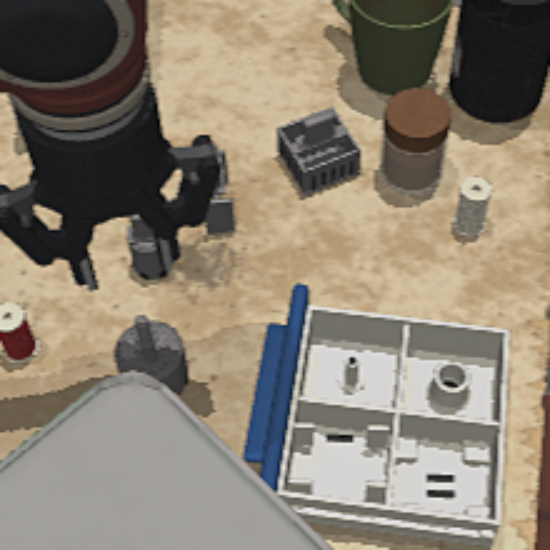

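apply_moves:
  rows: [-0.001,-0.001,0.08,0,0,0,-0.001,-0.001,0.13,0,0,0,-0.001,-0.001,0.15,0,0,0,-0.001,-0.001,0.163,0,0,0,-0.001,-0.001,0.163,0,0,0,-0.001,-0.001,0.163,0,0,0]

```text
t: 1.95
tool_pos: [0.384, 0.2052, 0.1244]
tool_rot: [1.616, 2.692, 0.003]
contact_force: [0.1, 0.3, -0.3]
opening: 0.0431
grip_force: 0.0
```

apply_moves:
  rows: [0,0,0,0,0,0,0,0,0,0,0,0,0,0,0,0,0,0,0,0,0,0,0,0,0,0,0,0,0,0,0,0,0,0,0,0,0,0,0,0,0,0,0,0,0,0,0,0]
  grip: 0
  grip_force: 40

```text
t: 2.75
tool_pos: [0.3838, 0.2049, 0.124]
tool_rot: [1.617, 2.692, 0.002]
contact_force: [-0.6, 0.1, 6.0]
opening: 0.0094
grip_force: 41.8
```

apply_moves:
  rows: [0,0,-0.04,0,0,0,0,0,-0.1,0,0,0,0,0,-0.167,0,0,0,0,0,-0.167,0,0,0,0,0,-0.167,0,0,0]

```text
t: 3.25
tool_pos: [0.3833, 0.2047, 0.2237]
tool_rot: [1.617, 2.692, 0.002]
contact_force: [0.0, -0.8, -1.6]
opening: 0.0092
grip_force: 40.9
```

```bash
python3 - <<'E'
from h import *
go(.606,.228,.224,28)
o=ctrl.get_obs();print(o["contact_force"],o["opening"],o["grip_force"])
E
```

```text
pos [0.3833 0.2047 0.2237] s [-1.40e-01  3.46e-01  1.00e-04] turn [0.0011 0.0002 0.    ] rows 4.5
[ 0.01686254 -0.79898614 -1.64716926] 0.009157759309312535 40.892513394355774
```

apply_moves:
  rows: [-0.02,0.05,0,0,0,0,-0.05,0.12,0,0,0,0,-0.08,0.19,0,0,0,0,-0.11,0.26,0,0,0,0,-0.13,0.32,0,0,0,0,-0.14,0.346,0,0,0,0,-0.14,0.346,0,0,0,0,-0.14,0.346,0,0,0,0,-0.14,0.346,0,0,0,0]

```text
t: 4.15
tool_pos: [0.6042, 0.2278, 0.2215]
tool_rot: [-1.617, -2.691, 0.003]
contact_force: [0.2, -0.1, -0.5]
opening: 0.0091
grip_force: 40.8
```

```bash
python3 - <<'E'
from h import *
go(.606,.228,.129,28)
im,d=ctrl.get_image("side");cv2.imwrite("pics/s2.png",cv2.resize(im[100:340,190:390],None,fx=2.4,fy=2.4))
E
```

```text
pos [0.6042 0.2278 0.2215] s [-0.0012  0.0032  0.1542] turn [-0.0018 -0.0005  0.0002] rows 1.9
```

View pics/s2.png

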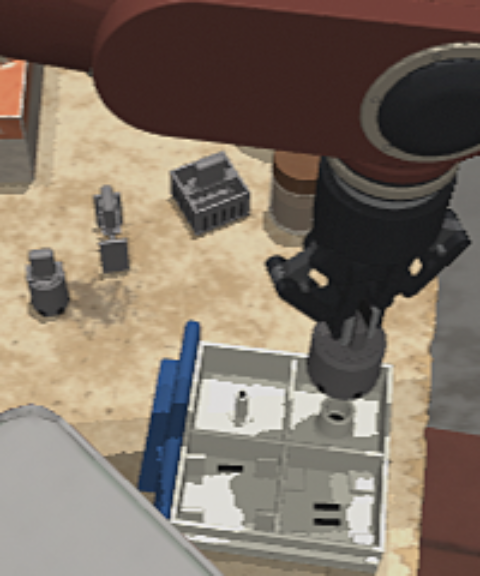

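apply_moves:
  rows: [-0.001,0.003,0.03,0,0,0,-0.001,0.003,0.06,0,0,0,-0.001,0.003,0.09,0,0,0,-0.001,0.003,0.12,0,0,0,-0.001,0.003,0.14,0,0,0,-0.001,0.003,0.154,0,0,0,-0.001,0.003,0.154,0,0,0,-0.001,0.003,0.154,0,0,0]

```text
t: 5.0
tool_pos: [0.608, 0.2284, 0.1309]
tool_rot: [1.618, 2.692, 0.001]
contact_force: [-0.1, 0.3, -0.3]
opening: 0.009
grip_force: 40.9
```

apply_moves:
  rows: [0,-0.002,0.002,0,0,0,0,-0.002,0.002,0,0,0,0,-0.002,0.002,0,0,0,0,-0.002,0.002,0,0,0,0,-0.002,0.002,0,0,0]
  grip: 0.4

```text
t: 5.5
tool_pos: [0.6066, 0.2277, 0.1296]
tool_rot: [1.618, 2.693, 0.0]
contact_force: [0.2, 0.5, 0.3]
opening: 0.034
grip_force: 0.0
```

apply_moves:
  rows: [0,0,-0.05,0,0,0,0,0,-0.1,0,0,0,0,0,-0.16,0,0,0,0,0,-0.16,0,0,0]

```text
t: 5.9
tool_pos: [0.6094, 0.2285, 0.2328]
tool_rot: [1.614, 2.686, 0.013]
contact_force: [1.2, 0.9, 1.0]
opening: 0.0339
grip_force: 0.0
```

```bash
python3 - <<'E'
from h import *
go(.355,.3044,.22,108.8)
E
```

```text
pos [0.6094 0.2285 0.2328] s [ 0.3109 -0.3152  0.0168] turn [ 0.0047  0.0066 -0.8977] rows 9.4
```

apply_moves:
  rows: [0.311,-0.315,0.015,0,0,-0.898,0.311,-0.315,0.015,0,0,-0.898,0.311,-0.315,0.015,0,0,-0.898,0.311,-0.315,0.015,0,0,-0.898,0.311,-0.315,0.015,0,0,-0.898,0.311,-0.315,0.015,0,0,-0.898,0.311,-0.315,0.015,0,0,-0.898,0.311,-0.315,0.015,0,0,-0.898,0.311,-0.315,0.015,0,0,-0.898,0.311,-0.315,0.015,0,0,-0.898,0.311,-0.315,0.015,0,0,-0.898,0.311,-0.315,0.015,0,0,-0.898,0.311,-0.315,0.015,0,0,-0.898]

```text
t: 7.2
tool_pos: [0.352, 0.3037, 0.2162]
tool_rot: [0.512, -3.099, 0.0]
contact_force: [-0.4, -0.5, -0.1]
opening: 0.0345
grip_force: 0.0
```

```bash
python3 - <<'E'
from h import *
W=cloud("top",ctrl.get_image("top")[1]).reshape(-1,3)
t=W[(np.hypot(W[:,0]-.606,W[:,1]-.228)<.033)]
for lo,hi in((.07,.085),(.044,.053)):
    k=t[(t[:,2]>lo)&(t[:,2]<hi)];print("wide",k.mean(0).round(4),len(k))
go(.355,.3044,.124,108.8)
E
```

```text
wide [0.6065 0.2292 0.0746] 90
wide [0.6051 0.2296 0.0481] 448
pos [0.352  0.3037 0.2163] s [-0.0051 -0.0004  0.1537] turn [-0.     -0.0002 -0.0003] rows 1.8
```

apply_moves:
  rows: [-0.005,0,0.07,0,0,0,-0.005,0,0.12,0,0,0,-0.005,0,0.145,0,0,0,-0.005,0,0.153,0,0,0,-0.005,0,0.153,0,0,0,-0.005,0,0.153,0,0,0]

```text
t: 7.85
tool_pos: [0.3556, 0.3051, 0.1258]
tool_rot: [-0.513, 3.097, 0.001]
contact_force: [-0.1, 0.7, 0.5]
opening: 0.034
grip_force: 0.0
```

apply_moves:
  rows: [0,0,0,0,0,0,0,0,0,0,0,0,0,0,0,0,0,0,0,0,0,0,0,0,0,0,0,0,0,0,0,0,0,0,0,0,0,0,0,0,0,0]
  grip: 0
  grip_force: 40

```text
t: 8.55
tool_pos: [0.3558, 0.3052, 0.126]
tool_rot: [-0.513, 3.097, 0.001]
contact_force: [-0.7, -0.6, 5.6]
opening: 0.0091
grip_force: 41.6
```

apply_moves:
  rows: [0,0,-0.04,0,0,0,0,0,-0.1,0,0,0,0,0,-0.167,0,0,0,0,0,-0.167,0,0,0,0,0,-0.167,0,0,0]

```text
t: 9.05
tool_pos: [0.3551, 0.3049, 0.2256]
tool_rot: [-0.513, 3.098, 0.001]
contact_force: [-0.0, 0.3, -1.4]
opening: 0.0087
grip_force: 40.9
```

```bash
python3 - <<'E'
from h import *
go(.5317,.2251,.224,108.8)
E
```

```text
pos [0.3551 0.3049 0.2256] s [-0.2356 -0.2208  0.003 ] turn [0.0003 0.0012 0.0002] rows 3.9
```

apply_moves:
  rows: [-0.04,-0.04,0,0,0,0,-0.09,-0.085,0,0,0,0,-0.14,-0.13,0,0,0,0,-0.19,-0.18,0,0,0,0,-0.22,-0.205,0,0,0,0,-0.2356,-0.2208,0,0,0,0,-0.2356,-0.2208,0,0,0,0,-0.2356,-0.2208,0,0,0,0,-0.2356,-0.2208,0,0,0,0]

```text
t: 9.95
tool_pos: [0.5301, 0.2255, 0.2242]
tool_rot: [0.515, -3.098, -0.0]
contact_force: [0.4, 0.2, -0.3]
opening: 0.0089
grip_force: 40.9
```

```bash
python3 - <<'E'
from h import *
go(.5317,.2251,.131,108.8)
W=cloud("side",ctrl.get_image("side")[1]).reshape(-1,3)
k=W[(np.hypot(W[:,0]-.532,W[:,1]-.225)<.05)&(W[:,2]>.095)&(W[:,2]<.144)]
print(len(k),k.min(0),k.max(0),k.mean(0))
E
```

```text
pos [0.5301 0.2255 0.2242] s [-0.0024 -0.0015  0.1553] turn [ 0.0002 -0.0009  0.001 ] rows 1.9
314 [0.5121363  0.20762049 0.09736358] [0.54442687 0.23329329 0.14396626] [0.5294503  0.21357402 0.12428496]
```

apply_moves:
  rows: [-0.001,-0.001,0.03,0,0,0,-0.001,-0.001,0.06,0,0,0,-0.001,-0.001,0.09,0,0,0,-0.001,-0.001,0.12,0,0,0,-0.001,-0.001,0.14,0,0,0,-0.001,-0.001,0.154,0,0,0,-0.001,-0.001,0.154,0,0,0,-0.001,-0.001,0.154,0,0,0]

```text
t: 10.8
tool_pos: [0.5324, 0.2248, 0.133]
tool_rot: [-0.514, 3.098, 0.0]
contact_force: [0.2, 0.3, -0.2]
opening: 0.0093
grip_force: 40.9
```

apply_moves:
  rows: [0,0,0.003,0,0,0,0,0,0.004,0,0,0,0,0,0.004,0,0,0]

```text
t: 11.1
tool_pos: [0.5324, 0.2246, 0.1304]
tool_rot: [-0.514, 3.099, 0.0]
contact_force: [-0.5, 0.3, -1.8]
opening: 0.0089
grip_force: 40.9
```

apply_moves:
  rows: [0,0,0,0,0,0,0,0,0,0,0,0,0,0,0,0,0,0,0,0,0,0,0,0,0,0,0,0,0,0]
  grip: 0.35

```text
t: 11.6
tool_pos: [0.5322, 0.2246, 0.1301]
tool_rot: [-0.514, 3.099, 0.0]
contact_force: [0.8, 0.3, -0.8]
opening: 0.03
grip_force: 0.0
```

apply_moves:
  rows: [0,0,-0.05,0,0,0,0,0,-0.1,0,0,0,0,0,-0.155,0,0,0,0,0,-0.155,0,0,0,0,0,-0.155,0,0,0]

```text
t: 12.1
tool_pos: [0.5327, 0.2247, 0.2242]
tool_rot: [-0.513, 3.097, 0.0]
contact_force: [-0.0, 0.2, -0.4]
opening: 0.0299
grip_force: 0.0
```

```bash
python3 - <<'E'
from h import *
go(.3945,.3686,.22,19)
print(ctrl.get_obs()["q"])
E
```

```text
pos [0.5327 0.2247 0.2242] s [0.1406 0.3013 0.0067] turn [0.0011 0.0013 0.998 ] rows 10.5
[ 2.70464976e-01  2.96628684e-03  1.79967468e+00 -2.50955805e-05
  1.33656278e+00 -1.62886091e+00]
```

apply_moves:
  rows: [0.14,0.301,0.007,0,0,0.998,0.14,0.301,0.007,0,0,0.998,0.14,0.301,0.007,0,0,0.998,0.14,0.301,0.007,0,0,0.998,0.14,0.301,0.007,0,0,0.998,0.14,0.301,0.007,0,0,0.998,0.14,0.301,0.007,0,0,0.998,0.14,0.301,0.007,0,0,0.998,0.14,0.301,0.007,0,0,0.998,0.14,0.301,0.007,0,0,0.998,0.14,0.301,0.007,0,0,0.998,0.14,0.301,0.007,0,0,0.998,0.14,0.301,0.007,0,0,0.998,0.14,0.301,0.007,0,0,0.998]

```text
t: 13.5
tool_pos: [0.3941, 0.3682, 0.218]
tool_rot: [-1.822, -2.559, 0.002]
contact_force: [-0.3, 0.1, -0.7]
opening: 0.0298
grip_force: 0.0
```

```bash
python3 - <<'E'
from h import *
im,d=ctrl.get_image("top");W=cloud("top",d).reshape(-1,3)
t=W[(np.hypot(W[:,0]-.532,W[:,1]-.225)<.025)]
for lo,hi in((.07,.085),(.044,.053)):
    k=t[(t[:,2]>lo)&(t[:,2]<hi)];print("narrow",k.mean(0).round(4),len(k))
go(.3945,.3686,.124,19)
E
```

```text
narrow [0.5308 0.225  0.075 ] 64
narrow [0.5285 0.2263 0.0484] 146
pos [0.3942 0.3682 0.2183] s [0.0005 0.0007 0.1571] turn [-0.0006  0.0002  0.0008] rows 1.9
```

Narrow bell is home as well (tab top about 76 mm). Now the gate.

apply_moves:
  rows: [0,0,0.07,0,0,0,0,0,0.12,0,0,0,0,0,0.145,0,0,0,0,0,0.155,0,0,0,0,0,0.155,0,0,0,0,0,0.155,0,0,0]

```text
t: 14.15
tool_pos: [0.3953, 0.369, 0.1275]
tool_rot: [1.823, 2.557, 0.004]
contact_force: [-0.8, 1.4, 1.2]
opening: 0.0299
grip_force: 0.0
```

apply_moves:
  rows: [0,0,0,0,0,0,0,0,0,0,0,0,0,0,0,0,0,0,0,0,0,0,0,0,0,0,0,0,0,0,0,0,0,0,0,0,0,0,0,0,0,0]
  grip: 0
  grip_force: 40

```text
t: 14.85
tool_pos: [0.3954, 0.3691, 0.1277]
tool_rot: [1.824, 2.557, 0.005]
contact_force: [-0.1, -0.3, 7.2]
opening: 0.0091
grip_force: 42.3
```

apply_moves:
  rows: [0,0,-0.04,0,0,0,0,0,-0.1,0,0,0,0,0,-0.167,0,0,0,0,0,-0.167,0,0,0,0,0,-0.167,0,0,0]

```text
t: 15.35
tool_pos: [0.3947, 0.3686, 0.2271]
tool_rot: [1.824, 2.557, 0.003]
contact_force: [0.3, -0.3, -1.7]
opening: 0.0092
grip_force: 41.4
```

```bash
python3 - <<'E'
from h import *
go(.5346,.1512,.224,92.3)
E
```

```text
pos [0.3947 0.3686 0.2271] s [-0.4185  0.1024  0.0052] turn [ 1.500e-03  6.000e-04 -8.144e-01] rows 8.5
```

apply_moves:
  rows: [-0.05,0.012,0,0,0,-0.09,-0.1,0.025,0,0,0,-0.18,-0.16,0.04,0,0,0,-0.27,-0.22,0.055,0,0,0,-0.36,-0.28,0.07,0,0,0,-0.45,-0.33,0.08,0,0,0,-0.54,-0.37,0.09,0,0,0,-0.63,-0.4,0.1,0,0,0,-0.72,-0.4185,0.1024,0,0,0,-0.8144,-0.4185,0.1024,0,0,0,-0.8144,-0.4185,0.1024,0,0,0,-0.8144,-0.4185,0.1024,0,0,0,-0.8144]

```text
t: 16.55
tool_pos: [0.5335, 0.1515, 0.2249]
tool_rot: [0.061, -3.139, 0.0]
contact_force: [-0.2, -0.0, 0.2]
opening: 0.0087
grip_force: 41.4
```

```bash
python3 - <<'E'
from h import *
go(.5346,.1512,.133,92.3)
im,d=ctrl.get_image("side");cv2.imwrite("pics/s3.png",cv2.resize(im[160:360,210:370],None,fx=2.8,fy=2.8))
E
```

```text
pos [0.5335 0.1515 0.2249] s [-0.0022 -0.0005  0.1532] turn [ 0.     -0.0013 -0.0009] rows 1.8
```

View pics/s3.png

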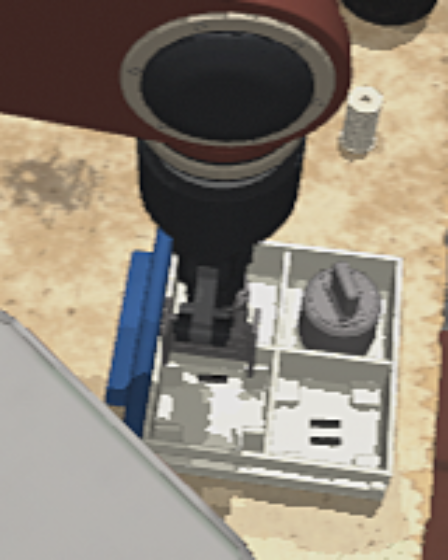

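The gate hangs upright over its compartment, aligned with the drawer's x; the wide bell sits home at crop (340,310). Lowering.

apply_moves:
  rows: [-0.001,0,0.03,0,0,0,-0.001,0,0.06,0,0,0,-0.001,0,0.09,0,0,0,-0.001,0,0.12,0,0,0,-0.001,0,0.14,0,0,0,-0.001,0,0.153,0,0,0,-0.001,0,0.155,0,0,0,-0.001,0,0.155,0,0,0]

```text
t: 17.4
tool_pos: [0.5351, 0.1512, 0.1334]
tool_rot: [-0.063, 3.14, 0.0]
contact_force: [1.0, 0.7, -0.4]
opening: 0.0089
grip_force: 41.4
```

apply_moves:
  rows: [0,0,0.002,0,0,0,0,0,0.002,0,0,0,0,0,0.002,0,0,0]

```text
t: 17.7
tool_pos: [0.5352, 0.151, 0.1324]
tool_rot: [-0.063, 3.14, 0.0]
contact_force: [-0.3, -0.1, 0.1]
opening: 0.0089
grip_force: 41.4
```

apply_moves:
  rows: [0,0,0,0,0,0,0,0,0,0,0,0,0,0,0,0,0,0,0,0,0,0,0,0,0,0,0,0,0,0]
  grip: 0.35

```text
t: 18.2
tool_pos: [0.5349, 0.151, 0.1318]
tool_rot: [-0.063, 3.141, 0.0]
contact_force: [1.0, -1.0, -0.0]
opening: 0.0299
grip_force: 0.0
```

apply_moves:
  rows: [0,0,-0.05,0,0,0,0,0,-0.1,0,0,0,0,0,-0.155,0,0,0,0,0,-0.155,0,0,0,0,0,-0.155,0,0,0]

```text
t: 18.7
tool_pos: [0.5354, 0.1511, 0.2259]
tool_rot: [-0.063, 3.139, 0.0]
contact_force: [-0.9, -0.9, 0.1]
opening: 0.0298
grip_force: 0.0
```

```bash
python3 - <<'E'
from h import *
go(.4698,.4313,.22,126)
E
```

```text
pos [0.5354 0.1511 0.2259] s [0.0905 0.471  0.0098] turn [-3.000e-04  1.500e-03 -3.745e-01] rows 5.8
```

apply_moves:
  rows: [0.0905,0.471,0.01,0,0,-0.3745,0.0905,0.471,0.01,0,0,-0.3745,0.0905,0.471,0.01,0,0,-0.3745,0.0905,0.471,0.01,0,0,-0.3745,0.0905,0.471,0.01,0,0,-0.3745,0.0905,0.471,0.01,0,0,-0.3745,0.0905,0.471,0.01,0,0,-0.3745,0.0905,0.471,0.01,0,0,-0.3745,0.0905,0.471,0.01,0,0,-0.3745]

```text
t: 19.6
tool_pos: [0.4691, 0.4301, 0.2174]
tool_rot: [0.969, -2.986, 0.002]
contact_force: [0.4, -1.3, -0.7]
opening: 0.0298
grip_force: 0.0
```

```bash
python3 - <<'E'
from h import *
im,d=ctrl.get_image("top");W=cloud("top",d).reshape(-1,3)
t=W[(np.hypot(W[:,0]-.535,W[:,1]-.151)<.035)]
for lo,hi in((.068,.085),(.045,.053)):
    k=t[(t[:,2]>lo)&(t[:,2]<hi)];print("gate",k.mean(0).round(4),len(k),cv2.minAreaRect((k[:,:2]*1e3).astype(np.float32)))
go(.4698,.4313,.116,126)
E
```

```text
gate [0.5333 0.152  0.0746] 95 ((534.1548461914062, 151.1842041015625), (27.834095001220703, 10.831098556518555), 3.3281195163726807)
gate [0.5311 0.1521 0.0488] 141 ((534.50732421875, 139.75021362304688), (53.65521240234375, 46.50237274169922), 3.8282508850097656)
pos [0.4694 0.4299 0.2178] s [-0.0021  0.0015  0.1697] turn [-0.0002 -0.0011 -0.0008] rows 2.0
```

Gate is home. Basket next.

apply_moves:
  rows: [0,0.001,0.07,0,0,0,0,0.001,0.12,0,0,0,0,0.001,0.155,0,0,0,0,0.001,0.169,0,0,0,0,0.001,0.169,0,0,0,0,0.001,0.169,0,0,0]

```text
t: 20.25
tool_pos: [0.4699, 0.4316, 0.1188]
tool_rot: [-0.969, 2.986, 0.001]
contact_force: [-0.1, 1.2, 0.9]
opening: 0.0296
grip_force: 0.0
```

apply_moves:
  rows: [0,0,0,0,0,0,0,0,0,0,0,0,0,0,0,0,0,0,0,0,0,0,0,0,0,0,0,0,0,0,0,0,0,0,0,0,0,0,0,0,0,0]
  grip: 0
  grip_force: 40

```text
t: 20.95
tool_pos: [0.47, 0.4322, 0.1194]
tool_rot: [-0.97, 2.985, 0.001]
contact_force: [0.9, -3.1, 6.4]
opening: 0.0091
grip_force: 45.1
```

apply_moves:
  rows: [0,0,-0.04,0,0,0,0,0,-0.1,0,0,0,0,0,-0.175,0,0,0,0,0,-0.175,0,0,0,0,0,-0.175,0,0,0]

```text
t: 21.45
tool_pos: [0.4694, 0.4322, 0.2243]
tool_rot: [-0.97, 2.985, 0.002]
contact_force: [0.8, -0.5, -0.7]
opening: 0.0085
grip_force: 44.2
```

```bash
python3 - <<'E'
from h import *
go(.6087,.1542,.22,92.3)
E
```

```text
pos [0.4694 0.4322 0.2243] s [ 0.0847 -0.5113  0.0068] turn [0.0007 0.0021 0.3746] rows 6.2
```

apply_moves:
  rows: [0.01,-0.05,0,0,0,0.04,0.02,-0.12,0,0,0,0.08,0.033,-0.2,0,0,0,0.14,0.046,-0.28,0,0,0,0.2,0.06,-0.36,0,0,0,0.26,0.073,-0.44,0,0,0,0.32,0.08,-0.49,0,0,0,0.36,0.0847,-0.511,0,0,0,0.3746,0.0847,-0.511,0,0,0,0.3746,0.0847,-0.511,0,0,0,0.3746,0.0847,-0.511,0,0,0,0.3746]

```text
t: 22.55
tool_pos: [0.6072, 0.1552, 0.2218]
tool_rot: [0.066, -3.14, -0.001]
contact_force: [1.0, 0.7, -0.4]
opening: 0.0089
grip_force: 44.3
```

```bash
python3 - <<'E'
from h import *
go(.6087,.1542,.132,92.3)
im,d=ctrl.get_image("side");cv2.imwrite("pics/s4.png",cv2.resize(im[160:360,210:370],None,fx=2.8,fy=2.8))
E
```

```text
pos [0.6072 0.1552 0.2218] s [-0.0026 -0.0019  0.1497] turn [ 0.0002 -0.0008  0.0014] rows 1.8
```

View pics/s4.png

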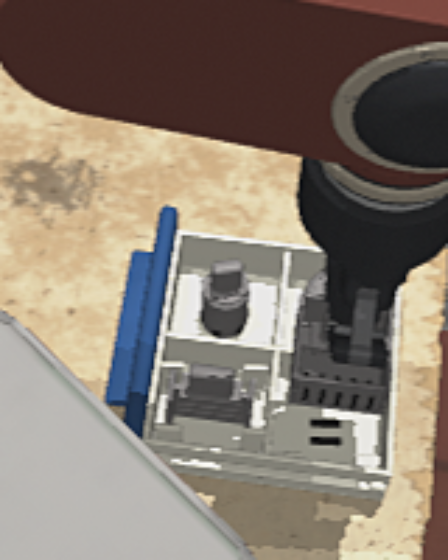

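The basket hangs square above its compartment (crop 340,380); narrow bell (225,300) and gate (210,395) sit in place.

apply_moves:
  rows: [-0.001,-0.002,0.03,0,0,0,-0.001,-0.002,0.06,0,0,0,-0.001,-0.002,0.09,0,0,0,-0.001,-0.002,0.12,0,0,0,-0.001,-0.002,0.138,0,0,0,-0.001,-0.002,0.149,0,0,0,-0.001,-0.002,0.151,0,0,0,-0.001,-0.002,0.151,0,0,0]

```text
t: 23.4
tool_pos: [0.6089, 0.1528, 0.1319]
tool_rot: [-0.063, 3.14, 0.0]
contact_force: [-0.2, -0.0, -1.2]
opening: 0.0086
grip_force: 44.3
```

apply_moves:
  rows: [0,0.001,0.001,0,0,0,0,0.001,0.001,0,0,0,0,0.001,0.001,0,0,0,0,0.001,0.001,0,0,0,0,0.001,0.001,0,0,0]
  grip: 0.35

```text
t: 23.9
tool_pos: [0.6087, 0.1532, 0.1313]
tool_rot: [-0.063, 3.141, 0.0]
contact_force: [-0.1, -0.2, -0.4]
opening: 0.0301
grip_force: 0.0
```

apply_moves:
  rows: [0,0,-0.05,0,0,0,0,0,-0.1,0,0,0,0,0,-0.155,0,0,0,0,0,-0.23,0,0,0,0.3,0.1,-0.3,0,0,0,0.3,0.3,-0.3,0,0,0,0.3,0.6,-0.3,0,0,0,0.3,0.6,-0.3,0,0,0,0.3,0.6,-0.3,0,0,0,0.3,0.6,-0.3,0,0,0,0.3,0.6,-0.3,0,0,0,0.3,0.6,-0.3,0,0,0]

```text
t: 25.1
tool_pos: [0.4218, 0.4854, 0.3098]
tool_rot: [-0.063, 3.14, 0.0]
contact_force: [0.7, 0.4, 0.8]
opening: 0.0298
grip_force: 0.0
```

```bash
python3 - <<'E'
from h import *
im,d=ctrl.get_image("top");W=cloud("top",d).reshape(-1,3)
for n,x,y,s in(("wide",.6057,.2281,.048),("narrow",.5317,.2251,.048),("gate",.5346,.1512,.048),("basket",.6087,.1542,.046)):
    t=W[(np.hypot(W[:,0]-x,W[:,1]-y)<.03)]
    k=t[(t[:,2]>.068)&(t[:,2]<.09)];print(n,(k.mean(0)-[x,y,0]).round(4),len(k),k[:,2].max(),cv2.minAreaRect((k[:,:2]*1e3).astype(np.float32)))
cv2.imwrite("pics/t5.png",cv2.resize(im[90:230,170:390],None,fx=3.4,fy=3.4))
E
```

```text
wide [0.0008 0.001  0.0746] 91 0.07862701175976808 ((607.3583374023438, 228.77740478515625), (9.840593338012695, 27.1353759765625), 25.49410629272461)
narrow [-0.0009 -0.      0.0747] 67 0.07845707575605551 ((531.3201904296875, 224.6983642578125), (19.384292602539062, 9.961689949035645), 18.125770568847656)
gate [-0.0018  0.0009  0.0745] 95 0.07824332406054807 ((533.9867553710938, 151.72911071777344), (28.492097854614258, 10.108675956726074), 0.39715030789375305)
basket [-0.0007 -0.0005  0.0728] 85 0.07763872057130496 ((608.3742065429688, 153.41738891601562), (9.383322715759277, 26.77660369873047), 88.0841293334961)
```

View pics/t5.png

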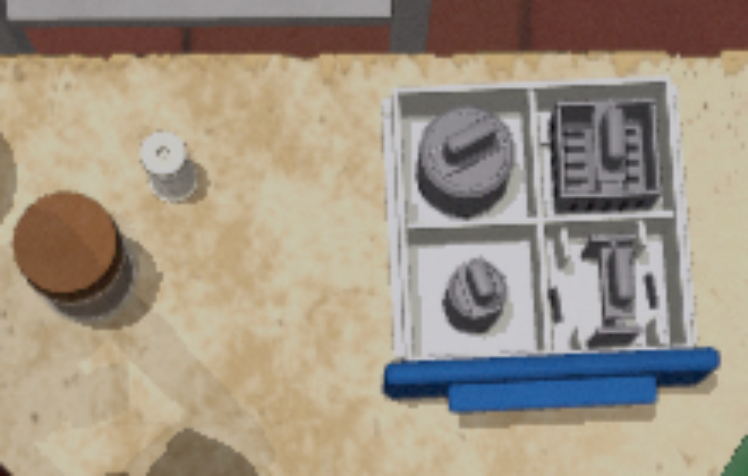

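All four inserts are seated in their compartments: wide bell at crop (467,160), basket (608,155), narrow bell (477,295), gate (618,290). The spool and jar are undisturbed, and tab heights match the expected values (about 76 and 74 mm).

```bash
python3 -c "
from station import ctrl
print(ctrl.finish_job())"
```

```text
the job is handed in; nothing more can be done
None
```

All four inserts are upright and fully down in their own compartments, each within about 2 mm of its target by the last overhead measurement. The spool and jar stand where they were, and I handed the job in at about 25 s of the 109 s allowed; no verdict was returned.

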